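# Dock the imaging probe and its reference block

### The arm

A 6-joint arm with a two-finger parallel gripper is mounted at the origin on the work surface. World frame = base frame: x ahead of the robot, y to its left, z up, the work surface at z = 0. Lengths are in m, angles in degrees, forces in N, time in s.
With the tool pointing down it reaches from about 0.35 to 0.875 m from the base axis. Payload 4.2 kg.
Tool frame: the origin (TCP) lies on the front face of the gripper's body, between the roots of the fingers; the fingertips stand 70 mm ahead of it and the grasp point (between the pads) lies 51 mm ahead of it (r.nose_length is the distance from the TCP to the fingertips, in m); z points along the fingers, y is the direction in which the jaws open and shut (so a half turn about z gives the same grasp; the last joint's range is limited). The gripper opens to 87 mm and grips with 3 to 60 N. Pads are 19 mm wide; open, the fingers measure 117 mm over their backs; the gripper's body (75 mm by 190 mm) begins 51 mm behind the grasp point.
Start: joints at [87.754, 22.042, 0.453, 0, -68.411, -14.817], TCP at [0.183, 0.597, 0.292] pointing down, gripper open.
Joint ranges: [-179.83, 179.83], [-69.29, 118.12], [-61.27, 80.66], [-181.25, 117.63], [-171.15, -9.14], [-177.46, 177.46]. Speed limits (degrees/s): [159.86, 159.86, 180, 180, 180, 180].

### API

Orientations are given as a 3x3 rotation matrix whose columns are the frame's x, y, z axes.
In Python, from station import telemetry, capture, order, r gives the robot as it stands.
- The arm moves only by the tool drive_tool, never from a script. Its argument "series" is a list of rows, each a list of 4 numbers: the shift along the tool's x, y, z as a fraction of full scale, then the turn about the tool's z as a fraction of full scale. In form: [[dx, dy, dz, turn], ...]. A call has 1 to 10 rows; each row is the pose to reach, as a shift and turn from the pose commanded when the call began, along the tool's axes at that moment; what a row does not reach only later rows make up. Full scale, the value 1, is 0.12 m for a shift and 2 rad for a turn. A row lasts 1/8 s, in which the tool goes at most 62.5 mm and 10.7 degrees, less where a joint would pass 70% of its speed; a pose out of reach is approached as far as the arm can. A call with a number of a shift or a turn outside -1 to 1 is refused whole. A call with a gripper value outside its range is refused whole. "fingers" is the finger opening in mm, from 0 to 87, set as the call begins (left out, the last holds). The fingers move at their own pace and stop on an object; the grip force is fixed at half the most. Time passes only in rows, so rows that repeat a pose let the fingers close. It gives the time, the measured TCP pose, the force and the opening at its end, in the units of the state.
- telemetry.sense(): the state, without advancing time (a new reading comes with each control period).
- capture(name): name is "side" or "top"; returns a dict with "color" (384x512x3 uint8, blue, green, red), "fx", "fy", "cx", "cy" (pixels), "k1" (the pictures are not rectified: a ray, as slopes to the right and down, at radius r is drawn at 1 + k1 r^2 times it, then the intrinsics apply), "eye" and "attitude" of the camera in the world. Camera axes: x right, y up, looking along -z (the intrinsics and any distortion apply to the point x, -y, -z); pixel columns grow to the right and rows downward; lengths in m; the calibration is good to about 2 mm. A picture is of the moment at which its call begins. There is no depth.
- order.finish_job(): hands the job in, once; it reports no verdict.
The state is a dict: "time_s": time; "joints": joint angles; "joint_velocities": joint speeds; "effort": joint torques, N m; "tcp_pos": TCP position; "ee_rot": TCP orientation; "wrist_force": force on the tool from outside, world axes, zero at the start; "moment": the same for the moment, N m; "gripper_width": opening from 0.0 (shut) to 1.0 (fully open).
Only numpy, scipy, OpenCV 4.12 (cv2) and the standard library are available. Lean on these libraries where they do the work, as an engineer would, in place of code of your own. Each camera call takes 0.05 s, during which the arm holds its last target. There are 200 camera calls.

### The job

Put the imaging kit away on its white docking base: drop the blue-handled probe, steel tip down, all the way into the upright green holder, and seat the yellow reference block flush in the rectangular recess of the same base. Leave the white-handled probe and the other things on the bench where they are.

Things in the scene. Friction and masses are not known exactly. Their poses are not given: they have to be found in the camera images.
- blue_probe: Round stick 165 mm long, 90 g, blue grip, white band near the top. Origin at the end of its steel tip, z axis along the stick to the handle's top (turn about z means nothing). Tip tube 8 mm diameter for 50 mm, cone to 62 mm, then a 22 mm diameter body (blue from 95 mm up). Mass centre about 88 mm up. Starts tip down in either place of the rest, leaning 30 degrees, top towards the rest's -x.
- white_probe: The same probe with a white grip, leaning in the other place of the rest. It stays there.
- rest: Fixed rest, white base 130 x 150 x 8 mm, origin under its centre, z up. Places at y = +45 and -45 mm; a probe's tip stands at x = 45, z = 22 mm in a grey pocket 14 mm deep (3 mm play, open to +x), its body lies on a grey saddle with low cheeks, 98 to 106 mm up the probe. Above 110 mm the probe is free all round. It comes out along its own axis or straight up.
- dock: Fixed white docking base, 90 (x) x 200 (y) x 20 mm high, origin at the centre of its underside, z up. At y = +52.5 mm stands the green holder, at y = -52.5 mm is the recess.
- holder_mouth (a point): Centre of the open mouth of the green holder, 105 mm above the bench. The holder is an upright round tube, 38 mm outside and 28 mm inside diameter; it is fixed.
- holder_floor (a point): Centre of the inner floor of the green holder, 26 mm above the bench (79 mm below the mouth), where the probe's tip comes to stand.
- recess_floor (a point): Centre of the floor of the recess, 6 mm above the bench; the recess is 48 mm (dock x) by 38 mm (dock y) and 14 mm deep, open at the top of the base. Its axes are those of the dock.
- ref_block: Yellow block 44 (x) x 34 (y) x 14 mm high, 80 g, with an upright black grip rib on top: 30 mm (x) x 12 mm (y), 30 mm high, its top 44 mm above the underside. Origin at the centre of its underside, z up. Starts on the bench. Fits the recess either way round (half a turn), its x along the dock's x; its yellow top is then level with the base.
- swab_cup: Bystander: open yellow cup, 68 mm across, 80 mm high, origin under its centre.
- gel_bottle: Bystander: white bottle with a blue cap, 52 mm diameter, 130 mm high, origin under its centre.
- dish: Bystander: flat steel dish, 60 mm across, 16 mm high, origin under its centre.
- jar: Bystander: amber glass jar with a black cap, 40 mm diameter, 50 mm high, origin under its centre.
- driver: Bystander: screwdriver 150 mm long, lying on the bench along its own x.
Mind the look-alikes: they are no part of the job. Leave any red or turquoise look-alike of the ref_block alone.

How it is judged:
By the outcome, as a careful person would: the job done as asked, in the order asked, and still so for the second after the job is handed in, with the robot touching nothing.
It also fails if it takes over 58 s, if anything falls off the work surface, if the arm or the gripper's body presses on something with over 40 N, if the wrist force passes 120 N, or if a joint passes its speed limit or range.

## Working session

There is one attempt and no reset: what is moved stays moved. The work goes in short steps, Python scripts to look and compute and a tool call to move; the robot and the scene stay as the last step left them, time stands still between calls to the robot, and variables do not carry over. Pictures are saved under pics/ and viewed, about 8 in all and at most 12, crops included, and the job is handed in when it is done.

Besides the shell and the picture viewer there is one more tool, called as name([rows], argument=value, ...), one row to a line, values as JSON. drive_tool: Moves the arm, as the interface text tells. Shift numbers are shares of 0.12 m and turn numbers shares of 2 rad, none past 1 either way. Its arguments: {"type":"object","properties":{"series":{"type":"array","items":{"type":"array","items":{"type":"number","minimum":-1,"maximum":1}}},"fingers":{"type":"number"}},"required":["series"]}

```bash
ls; mkdir -p pics; python3 - <<'E'
from station import telemetry, capture, order, r
import cv2,json
print(telemetry.sense())
for n in("side","top"):
    c=capture(n);cv2.imwrite(f"pics/{n}0.png",c["color"])
    print({k:v for k,v in c.items() if k!="color"})
E
```

```text
pics
{'time_s': 0.0, 'joints': array([ 8.77554714e+01,  2.20907232e+01,  3.80528876e-01, -2.88195737e-02,
       -6.84104251e+01, -1.48170567e+01]), 'joint_velocities': array([-0.1267735 ,  0.01221909,  0.0344808 , -0.03814985,  0.02907078,
        0.02219915]), 'effort': array([-2.72579600e-04, -3.90664709e+01,  1.87405640e+01,  4.21984300e+00,
        1.10258427e-02, -1.95635475e-04]), 'tcp_pos': array([0.18321405, 0.59707917, 0.29116539]), 'ee_rot': array([[ 9.55935504e-01, -2.93576242e-01, -5.49796491e-04],
       [-2.93576744e-01, -9.55933234e-01, -2.08522923e-03],
       [ 8.66050262e-05,  2.15475212e-03, -9.99997675e-01]]), 'wrist_force': array([ 0.58887902, -0.59658562,  0.67499881]), 'moment': array([-0.0300439 ,  0.04190895, -0.03736342]), 'gripper_width': 1.0027030196586713}
{'fx': 482.8713141594152, 'fy': 482.8713141594152, 'cx': 255.9229778202826, 'cy': 191.07111013043135, 'k1': -0.100096251048642, 'eye': array([ 0.46818465, -1.0241666 ,  0.6983226 ]), 'attitude': array([[ 0.99294748,  0.06942764, -0.09609945],
       [-0.11798946,  0.49962658, -0.85816768],
       [-0.01156672,  0.86345416,  0.50429468]])}
{'fx': 458.57552979578946, 'fy': 458.57552979578946, 'cx': 249.98489018995062, 'cy': 199.09110559942255, 'k1': -0.12881479569946375, 'eye': array([ 0.47458334, -0.0224715 ,  1.15505448]), 'attitude': array([[ 0.02582721,  0.99460055, -0.10051221],
       [-0.99966428,  0.02548796, -0.00465817],
       [-0.00207117,  0.10059878,  0.99492492]])}
```

View pics/side0.png

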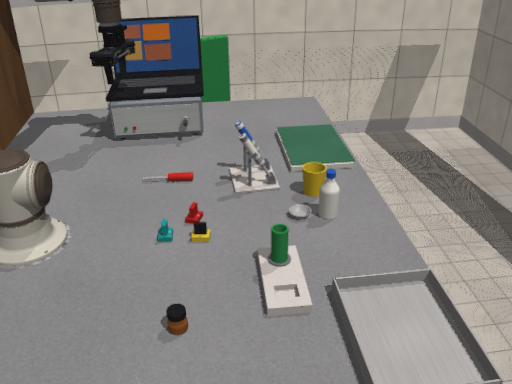

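View pics/top0.png

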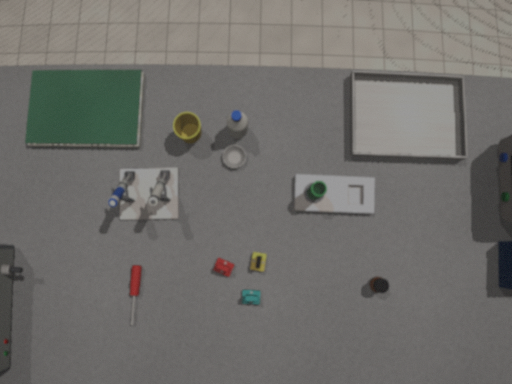

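```bash
cat > h.py <<'E'
import numpy as np, cv2
from station import telemetry, capture, order, r
def project(c,P):
    q=(np.atleast_2d(P)-c["eye"])@c["attitude"]; s=np.c_[q[:,0]/-q[:,2],-q[:,1]/-q[:,2]]
    s=s*(1+c["k1"]*(s**2).sum(1,keepdims=True)); return s*[c["fx"],c["fy"]]+[c["cx"],c["cy"]]
def ray(c,uv):
    d=(np.atleast_2d(uv).astype(float)-[c["cx"],c["cy"]])/[c["fx"],c["fy"]]; s=d.copy()
    for _ in range(20): s=d/(1+c["k1"]*(s**2).sum(1,keepdims=True))
    v=np.c_[s[:,0],-s[:,1],-np.ones(len(s))]@c["attitude"].T
    return v/np.linalg.norm(v,axis=1,keepdims=True)
def plane(c,uv,z):
    v=ray(c,uv); return c["eye"]+v*((z-c["eye"][2])/v[:,2])[:,None]
def tri(c1,u1,c2,u2):
    a,b=ray(c1,u1)[0],ray(c2,u2)[0]; t=np.linalg.lstsq(np.c_[a,-b],c2["eye"]-c1["eye"],rcond=None)[0]
    p,q=c1["eye"]+t[0]*a,c2["eye"]+t[1]*b; return (p+q)/2,np.linalg.norm(p-q)*1e3
def hsv(c): return cv2.cvtColor(c["color"],cv2.COLOR_BGR2HSV)
def comps(mask,box,amin=8):
    x0,y0,x1,y1=box; m=np.zeros_like(mask); m[y0:y1,x0:x1]=mask[y0:y1,x0:x1]
    n,l,s,ct=cv2.connectedComponentsWithStats(m); return [(s[i,4],ct[i].round(2),s[i,:4],(l==i)) for i in range(1,n) if s[i,4]>=amin]
E
python3 - <<'E'
from h import *
t,s=cv2.imread("pics/top0.png"),cv2.imread("pics/side0.png")
def crop(im,x,y,w,h,k): return cv2.resize(im[y:y+h,x:x+w],(w*k,h*k),interpolation=cv2.INTER_CUBIC)
o=np.zeros((600,800,3),np.uint8)
def put(c,x,y): o[y:y+c.shape[0],x:x+c.shape[1]]=c
put(crop(t,290,165,90,55,4),0,0)      # dock top
put(crop(t,100,160,85,65,4),0,225)    # rest top
put(crop(t,210,245,65,65,3),0,400) if 0 else put(crop(t,210,245,65,60,2),0,480)
put(crop(s,250,220,65,95,4),370,0)
put(crop(s,225,115,60,80,4),370+260-200+0,0) if 0 else None
put(crop(s,225,115,60,80,5)[:, :],370,385) if 0 else None
put(crop(s,228,115,40,55,4),635,0)
put(crop(s,150,195,70,50,6),370,300-0+0) if 0 else put(crop(s,150,195,70,50,5),370,345)
cv2.imwrite("pics/crops.png",o)
E
```

```text
(no output)
```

View pics/crops.png

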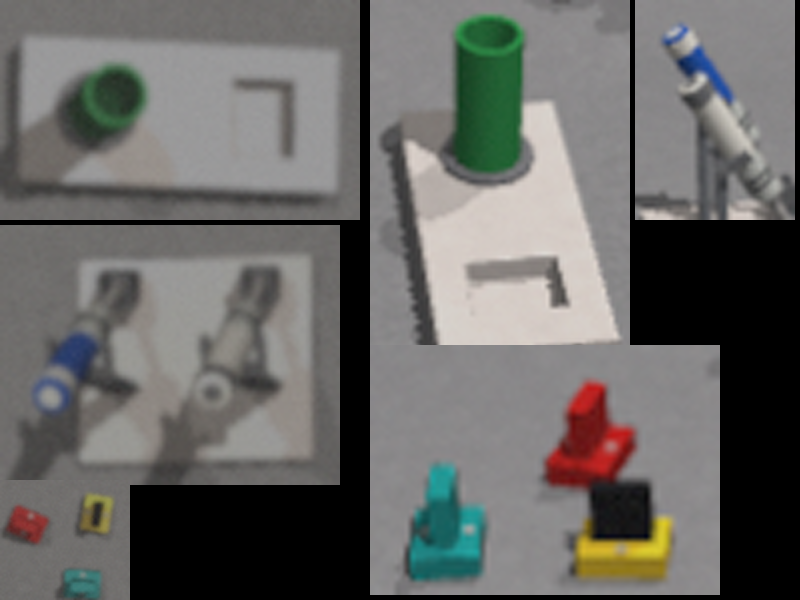

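```bash
cat > m.py <<'E'
from h import *
np.set_printoptions(precision=4,suppress=True)
T,S=capture("top"),capture("side")
hT,hS=hsv(T),hsv(S)
def show(n,m,box,a=8):
    for k in comps(m,box,a): print(n,k[0],k[1],k[2])
white=lambda h:((h[...,1]<45)&(h[...,2]>150)).astype(np.uint8)
def rect(c,h,box,z,thr):
    m=((h[...,1]<45)&(h[...,2]>thr)).astype(np.uint8); k=max(comps(m,box),key=lambda k:k[0])
    ys,xs=np.nonzero(k[3]); hull=cv2.convexHull(np.c_[xs,ys].astype(np.float32))[:,0]
    W=plane(c,hull,z)[:,:2].astype(np.float32)*1e3; return cv2.minAreaRect(W)
for thr in(130,145,160):
    print("dock top",thr,rect(T,hT,(285,165,385,222),.02,thr)); print("dock side",rect(S,hS,(245,235,320,318),.02,thr)); print("rest top",rect(T,hT,(110,160,190,228),.008,thr))
blue=lambda h:cv2.inRange(h,(105,120,50),(130,255,255)); yel=lambda h:cv2.inRange(h,(20,120,60),(35,255,255)); gr=lambda h:cv2.inRange(h,(50,90,20),(80,255,255))
show("blueT",blue(hT),(100,180,130,215)); show("blueS",blue(hS),(228,115,262,150))
show("yelT",yel(hT),(245,250,272,275)); show("yelS",yel(hS),(185,220,215,245)); show("grT",gr(hT),(300,170,335,212),3); show("grS",gr(hS),(265,215,295,270))
blk=lambda h:(h[...,2]<50).astype(np.uint8)
show("blkT",blk(hT),(250,252,268,272),5); show("blkS",blk(hS),(192,218,210,240),5)
E
python3 m.py
```

```text
dock top 130 ((610.1519165039062, -228.6300506591797), (200.43911743164062, 90.3260498046875), 89.08311462402344)
dock side ((624.2564086914062, -220.24032592773438), (280.64984130859375, 138.096435546875), 76.93114471435547)
rest top ((600.6942749023438, 240.8278350830078), (127.99408721923828, 147.3670196533203), 3.015050172805786)
dock top 145 ((609.974365234375, -228.58645629882812), (195.94638061523438, 86.04769134521484), 88.92878723144531)
dock side ((613.0633544921875, -229.50863647460938), (202.389404296875, 92.49726104736328), 89.01277160644531)
rest top ((619.8511352539062, 246.57501220703125), (82.02288055419922, 62.06126022338867), 1.238286018371582)Traceback (most recent call last):
  File "m.py", line 13, in <module>
    print("dock top",thr,rect(T,hT,(285,165,385,222),.02,thr)); print("dock side",rect(S,hS,(245,235,320,318),.02,thr)); print("rest top",rect(T,hT,(110,160,190,228),.008,thr))
                         ~~~~^^^^^^^^^^^^^^^^^^^^^^^^^^^^^^^^
  File "m.py", line 9, in rect
    m=((h[...,1]<45)&(h[...,2]>thr)).astype(np.uint8); k=max(comps(m,box),key=lambda k:k[0])
                                                         ~~~^^^^^^^^^^^^^^^^^^^^^^^^^^^^^^^^
ValueError: max() iterable argument is empty
```

```bash
sed -i 's/for thr in(130,145,160)/for thr in(125,135,)/' m.py; sed -i '/^blk=/i def edge(c,h): pass' m.py
cat >> m.py <<'E'
# block: yellow+black footprint in top view, on z=.014 (outline of the yellow top)
m=yel(hT)|0; k=max(comps(m,(245,250,272,275)),key=lambda k:k[0]); ys,xs=np.nonzero(k[3])
hull=cv2.convexHull(np.c_[xs,ys].astype(np.float32))[:,0]
print("block",cv2.minAreaRect((plane(T,hull,.014)[:,:2]*1e3).astype(np.float32)))
# probe check with rest pose
def fwd(rx,ry,yaw,side,s):
    a=np.radians(yaw); R=np.array([[np.cos(a),-np.sin(a),0],[np.sin(a),np.cos(a),0],[0,0,1]])
    return np.array([rx,ry,0])+R@np.array([.045-s*.5,side,.022+s*.8660])
for s in(.165,.130,.095):
    P=fwd(.601,.241,3,.045,s); print("probe",s,P,project(T,P),project(S,P))
def slices(c,h,box):
    m=comps(blue(h),box,20); 
for n,P in(("mouth",(.611+.0525*np.sin(np.radians(1)),-.229+.0525,.105)),): print(n,P,project(T,P),project(S,P))
E
python3 m.py
```

```text
dock top 125 ((610.2872314453125, -228.61862182617188), (200.65928649902344, 91.52472686767578), 89.17477416992188)
dock side ((616.347900390625, -222.34909057617188), (273.1181335449219, 178.36749267578125), 82.19671630859375)
rest top ((600.3610229492188, 242.70408630371094), (130.41946411132812, 149.9093017578125), 2.4351046085357666)
dock top 135 ((610.12890625, -229.0077667236328), (198.03729248046875, 88.71381378173828), 88.87460327148438)
dock side ((624.9879150390625, -217.93783569335938), (275.8379821777344, 137.70362854003906), 76.92925262451172)
rest top ((599.9805297851562, 240.82708740234375), (126.48503875732422, 147.32957458496094), 2.9809517860412598)
blueT 51 [118.49 191.57] [114 188   9   9]
blueS 57 [244.95 132.19] [239 127  13  13]
yelT 48 [258.67 256.23] [253 254  12   7]
yelT 67 [256.91 266.75] [251 262  13   9]
yelS 158 [200.42 236.28] [191 230  19  12]
grT 3 [317.67 182.33] [317 182   2   2]
grT 69 [315.7  191.13] [311 184  15  13]
grS 596 [279.24 242.87] [271 224  17  39]
blkT 18 [258.06 261.72] [257 257   3  10]
blkS 126 [199.76 227.88] [194 223  12  11]
block ((424.1257629394531, -39.09281921386719), (30.738967895507812, 18.104873657226562), 83.36210632324219)
probe 0.165 [0.5612 0.284  0.1649] [[112.463 201.665]] [[236.7195 122.4583]]
probe 0.13 [0.5787 0.2849 0.1346] [[116.4657 195.2494]] [[242.9294 131.6047]]
probe 0.095 [0.5961 0.2858 0.1043] [[120.2411 189.213 ]] [[248.9937 140.5408]]
mouth (np.float64(0.6119162513379574), -0.17650000000000002, 0.105) [[319.0073 187.4081]] [[278.9073 227.6175]]
```

```bash
python3 - >o.txt <<'E'
exec(open("m.py").read())
print("=====")
print("mouth tri",tri(T,(318.2,188.8),S,(279.75,228.7))); print("cap tri",tri(T,(113,202.5),S,(238.8,124)))
m=np.maximum(yel(hT),cv2.inRange(hT,(0,0,0),(180,255,50)))
ks=comps(m,(248,250,270,277),5); mm=np.any([k[3] for k in ks],0)
ys,xs=np.nonzero(mm&(xs is not None)); hull=cv2.convexHull(np.c_[xs,ys].astype(np.float32))[:,0]
print("block",cv2.minAreaRect((plane(T,hull,.014)[:,:2]*1e3).astype(np.float32)),xs.min(),xs.max(),ys.min(),ys.max())
a=cv2.PCACompute(plane(T,np.argwhere(comps(cv2.inRange(hT,(0,0,0),(180,255,55)),(250,252,268,272),5)[0][3])[:,::-1],.044)[:,:2],None)
print("rib top",a)
def face(c,h,box):
    k=comps(cv2.inRange(h,(0,0,0),(180,255,55)),box,20)[0]; return k
k=face(S,hS,(190,218,212,240)); print(k[:3]); ys,xs=np.nonzero(k[3]); print([(y,xs[ys==y].min(),xs[ys==y].max()) for y in np.unique(ys)])
E
sed -n '/=====/,$p' o.txt
python3 - <<'E'
import cv2,numpy as np
t,s=cv2.imread("pics/top0.png"),cv2.imread("pics/side0.png")
z=lambda im,x,y,w,h,k:cv2.resize(im[y:y+h,x:x+w],(w*k,h*k),interpolation=cv2.INTER_NEAREST)
o=np.zeros((560,800,3),np.uint8); a=z(t,245,248,28,28,14);b=z(s,185,215,28,28,14);o[:392,:392]=a;o[:392,400:792]=b
cv2.imwrite("pics/blk.png",o[:392])
E
```

```text
=====
mouth tri (array([ 0.6116, -0.1755,  0.101 ]), np.float64(4.837795911409417))
cap tri (array([0.5635, 0.2843, 0.1594]), np.float64(7.274098552319314))
block ((434.71026611328125, -40.15262222290039), (31.08820152282715, 40.06967544555664), 83.3483657836914) 251 264 253 270
rib top (array([[ 0.4362, -0.0406]]), array([[ 0.9931, -0.1176],
       [ 0.1176,  0.9931]]))
(np.int32(128), array([199.7 , 227.79]), array([194, 222,  12,  12], dtype=int32))
[(np.int64(222), np.int64(195), np.int64(196)), (np.int64(223), np.int64(194), np.int64(205)), (np.int64(224), np.int64(194), np.int64(205)), (np.int64(225), np.int64(194), np.int64(205)), (np.int64(226), np.int64(194), np.int64(205)), (np.int64(227), np.int64(194), np.int64(205)), (np.int64(228), np.int64(195), np.int64(205)), (np.int64(229), np.int64(195), np.int64(205)), (np.int64(230), np.int64(195), np.int64(205)), (np.int64(231), np.int64(195), np.int64(205)), (np.int64(232), np.int64(195), np.int64(205)), (np.int64(233), np.int64(195), np.int64(205))]
```

View pics/blk.png

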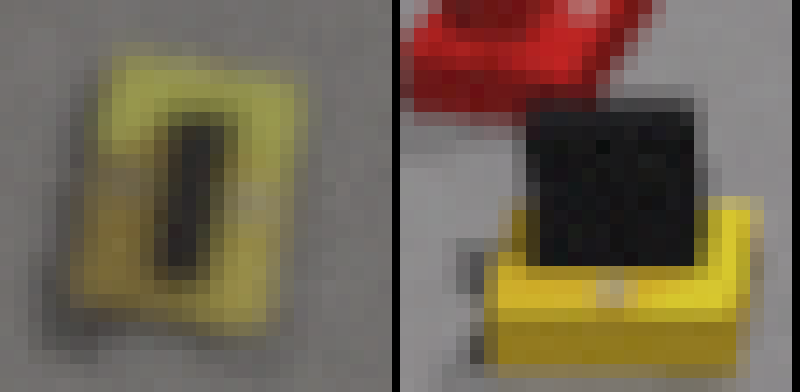

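drive_tool([
  [0.5, 0.2, 0, 0],
  [1, 0.4, 0, 0],
  [1, 0.4, 0, 0],
], fingers=50)

```text
time_s: 0.78
tcp_pos: [0.2863, 0.514, 0.2926]
ee_rot: [[0.955, -0.298, 0.0], [-0.298, -0.955, -0.0], [0.0, 0.0, -1.0]]
wrist_force: [-1.2, 0.2, -0.4]
gripper_width: 0.743
```

drive_tool([
  [0.5, 0.2, 0, 0],
  [1, 0.4, 0, 0],
  [1, 0.4, 0, 0],
])

```text
time_s: 1.15
tcp_pos: [0.3866, 0.4335, 0.2923]
ee_rot: [[0.955, -0.297, 0.0], [-0.297, -0.955, -0.0], [0.0, 0.0, -1.0]]
wrist_force: [0.6, 0.3, -0.7]
gripper_width: 0.578
```

drive_tool([
  [0.5, 0.2, 0, 0],
  [1, 0.4, 0, 0],
  [1, 0.4, 0, 0],
])

```text
time_s: 1.52
tcp_pos: [0.487, 0.353, 0.2919]
ee_rot: [[0.955, -0.297, 0.0], [-0.297, -0.955, -0.0], [0.0, 0.0, -1.0]]
wrist_force: [0.0, 0.7, -1.0]
gripper_width: 0.576
```

drive_tool([
  [0.45, 0.16, 0, -0.09],
  [0.9, 0.32, 0, -0.175],
  [0.9, 0.32, 0, -0.175],
  [0.9, 0.32, 0, -0.175],
])

```text
time_s: 2.02
tcp_pos: [0.5764, 0.2871, 0.2919]
ee_rot: [[0.999, 0.052, -0.001], [0.052, -0.999, 0.0], [-0.001, -0.0, -1.0]]
wrist_force: [0.3, 0.9, -0.8]
gripper_width: 0.574
```

drive_tool([
  [0, 0.015, 0.25, 0],
  [0, 0.015, 0.48, 0],
  [0, 0.015, 0.48, 0],
])

```text
time_s: 2.4
tcp_pos: [0.5751, 0.2851, 0.2326]
ee_rot: [[0.999, 0.054, -0.004], [0.054, -0.999, -0.003], [-0.004, 0.003, -1.0]]
wrist_force: [-0.3, -0.1, 0.4]
gripper_width: 0.579
```

```bash
cat > look.py <<'E'
import sys; from h import *
# name, topbox x y w h, sidebox x y w h
a=list(map(int,sys.argv[2:])); o=np.zeros((600,800,3),np.uint8); 
for i,n in enumerate(("top","side")):
    c=capture(n)["color"]; cv2.imwrite(f"pics/{sys.argv[1]}_{n}.png",c); x,y,w,h=a[4*i:4*i+4]; k=min(396/w,600/h)
    z=cv2.resize(c[y:y+h,x:x+w],None,fx=k,fy=k,interpolation=cv2.INTER_CUBIC); o[:z.shape[0],400*i:400*i+z.shape[1]]=z; print(n,"scale",k)
cv2.imwrite(f"pics/{sys.argv[1]}.png",o[:600])
E
python3 look.py a 85 150 110 110 200 80 90 120
```

```text
top scale 3.6
side scale 4.4
```

View pics/a.png

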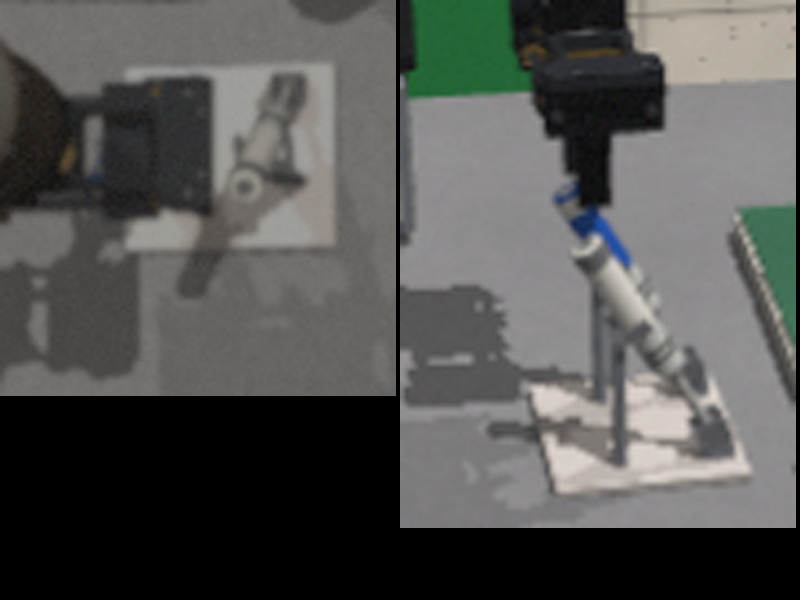

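```bash
python3 - <<'E'
from h import *
np.set_printoptions(precision=4,suppress=True)
S=capture("side"); s=telemetry.sense(); R=s["ee_rot"];p=s["tcp_pos"]; print(p)
for dx in(-.0095,.0095):
  for z in(.03,.07): print(project(S,p+R@[dx,.026,z]),project(S,p+R@[dx,.037,z]))
h=S["color"].astype(int).max(2)
for v in(112,114,116,118,120,122,124,126,128,130): print(v,h[v,232:254])
for v in(126,128,130,132,134,136): print(v,[tuple(x) for x in hsv(S)[v,236:254]])
E
```

```text
[0.5773 0.2854 0.2364]
[[239.8781 111.9456]] [[240.4379 113.3361]]
[[240.2949 125.0975]] [[240.85   126.5609]]
[[246.5282 111.4361]] [[247.1336 112.8206]]
[[246.8522 124.5698]] [[247.4517 126.027 ]]
112 [143 143 143 143 128  83  23  25  23  21  21  23  20  18  20  20 113 144
 143 143 142 144]
114 [143 143 142 142 132  88  22  24  25  16  18  20  22  18  19  16 113 146
 146 145 145 145]
116 [144 144 146 143 142 104  20  31  27  17  21  18  23  21  18  42 117 146
 146 145 147 145]
118 [143 143 144 143 143 108  37  37  31  15  17  18  18  19  22  40 115 144
 144 144 144 142]
120 [144 144 145 144 144 145 139 136  99  17  22  19  20  15  19  35 115 143
 144 144 145 144]
122 [142 142 143 140 128 113 108 101  70  19  20  13  15  17  16  18 113 144
 143 143 145 144]
124 [144 143 133 115 111 112 102  97  72  14  22  23  16  15  16  20 112 144
 144 145 143 144]
126 [142 144 133 107  92 100 112 112  88  54  53  47  62  78  85  90 124 143
 143 143 143 144]
128 [142 143 141 137 117 101 103 103 103  98  95  95  96 125 141 140 141 143
 142 143 143 143]
130 [139 139 140 141 141 128 101  81  86  90  
[... 4274 characters left out ...]
8(2), np.uint8(143)), (np.uint8(20), np.uint8(10), np.uint8(159)), (np.uint8(15), np.uint8(10), np.uint8(151)), (np.uint8(18), np.uint8(9), np.uint8(144)), (np.uint8(20), np.uint8(9), np.uint8(169)), (np.uint8(21), np.uint8(14), np.uint8(185)), (np.uint8(20), np.uint8(10), np.uint8(158)), (np.uint8(0), np.uint8(0), np.uint8(116)), (np.uint8(105), np.uint8(5), np.uint8(109)), (np.uint8(113), np.uint8(93), np.uint8(132)), (np.uint8(110), np.uint8(186), np.uint8(155)), (np.uint8(109), np.uint8(201), np.uint8(166)), (np.uint8(111), np.uint8(159), np.uint8(160)), (np.uint8(111), np.uint8(63), np.uint8(146)), (np.uint8(120), np.uint8(7), np.uint8(140)), (np.uint8(160), np.uint8(5), np.uint8(141))]
```

drive_tool([
  [0, 0, 0.2, 0],
  [0, 0, 0.4, 0],
  [0, 0, 0.4, 0],
  [0, 0, 0.4, 0],
])

```text
time_s: 3.05
tcp_pos: [0.5781, 0.2847, 0.1886]
ee_rot: [[0.999, 0.053, 0.003], [0.053, -0.999, 0.002], [0.003, -0.001, -1.0]]
wrist_force: [-0.2, -0.3, -0.0]
gripper_width: 0.578
```

drive_tool([
  [0, 0, 0, 0],
  [0, 0, 0, 0],
  [0, 0, 0, 0],
  [0, 0, 0, 0],
  [0, 0, 0, 0],
], fingers=0)

```text
time_s: 3.68
tcp_pos: [0.5774, 0.284, 0.1868]
ee_rot: [[0.999, 0.052, 0.0], [0.052, -0.999, -0.0], [0.0, 0.0, -1.0]]
wrist_force: [0.5, -0.3, 1.7]
gripper_width: 0.245
```

drive_tool([
  [0, 0, -0.1, 0],
  [0, 0, -0.3, 0],
  [0, 0, -0.55, 0],
  [0, 0, -0.8, 0],
  [0, 0, -1, 0],
  [0, 0, -1, 0],
])

```text
time_s: 4.42
tcp_pos: [0.5779, 0.2844, 0.3095]
ee_rot: [[0.999, 0.052, 0.004], [0.052, -0.999, 0.003], [0.005, -0.003, -1.0]]
wrist_force: [-0.1, 0.2, -1.2]
gripper_width: 0.244
```

drive_tool([
  [0, 0, -0.2, 0],
  [0, 0, -0.2, 0],
  [0, 0, -0.2, 0],
])

```text
time_s: 4.8
tcp_pos: [0.5768, 0.2838, 0.3289]
ee_rot: [[0.999, 0.052, -0.003], [0.052, -0.999, -0.001], [-0.003, 0.001, -1.0]]
wrist_force: [-0.1, 0.2, -0.5]
gripper_width: 0.242
```

```bash
python3 look.py b 85 130 110 110 200 40 90 130; python3 -c "
from h import *
print(telemetry.sense()['tcp_pos'],telemetry.sense()['moment'])"
```

```text
top scale 3.6
side scale 4.4
[0.57688537 0.28378054 0.32888779] [-0.04919668  0.05055403 -0.0354279 ]
```

View pics/b.png

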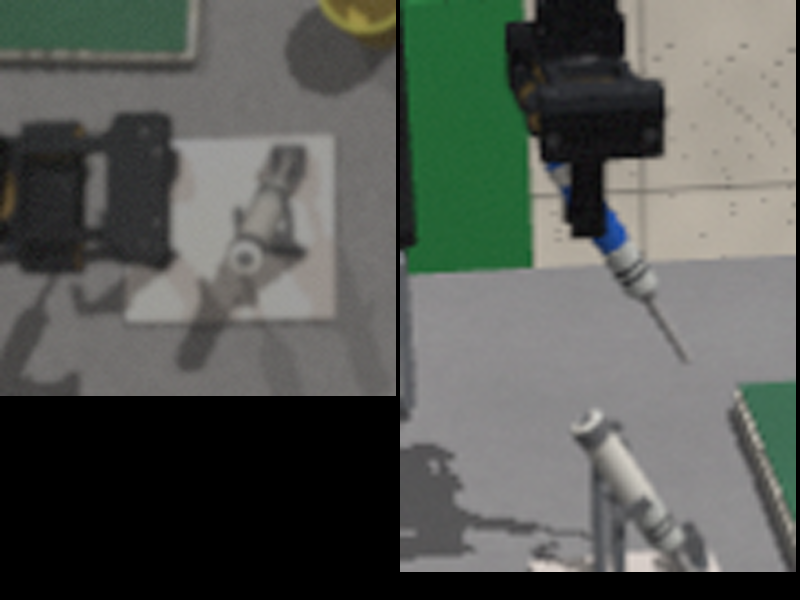

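drive_tool([
  [-0.02, 0.15, 0, 0],
  [-0.06, 0.5, 0, 0],
  [-0.115, 0.96, 0, 0],
])

```text
time_s: 5.28
tcp_pos: [0.5691, 0.1668, 0.3299]
ee_rot: [[0.999, 0.054, -0.001], [0.054, -0.999, -0.001], [-0.001, 0.001, -1.0]]
wrist_force: [1.3, -0.4, -1.5]
gripper_width: 0.24
```

drive_tool([
  [-0.04, 0.32, 0, 0],
  [-0.08, 0.64, 0, 0],
  [-0.115, 0.96, 0, 0],
])

```text
time_s: 5.65
tcp_pos: [0.5609, 0.0502, 0.3305]
ee_rot: [[0.999, 0.052, -0.001], [0.052, -0.999, -0.0], [-0.001, 0.0, -1.0]]
wrist_force: [0.9, -0.2, -0.7]
gripper_width: 0.242
```

drive_tool([
  [-0.04, 0.32, 0, 0],
  [-0.08, 0.64, 0, 0],
  [-0.115, 0.96, 0, 0],
])

```text
time_s: 6.02
tcp_pos: [0.553, -0.0653, 0.3305]
ee_rot: [[0.999, 0.052, -0.001], [0.052, -0.999, -0.0], [-0.001, 0.0, -1.0]]
wrist_force: [0.5, 1.2, -0.4]
gripper_width: 0.24
```

drive_tool([
  [-0.05, 0.4, 0, 0],
  [-0.09, 0.75, 0, 0],
  [-0.115, 0.96, 0, 0],
  [-0.115, 0.96, 0, 0],
])

```text
time_s: 6.52
tcp_pos: [0.5451, -0.1811, 0.3302]
ee_rot: [[0.999, 0.049, -0.001], [0.049, -0.999, -0.0], [-0.001, -0.0, -1.0]]
wrist_force: [-0.2, -0.2, -0.2]
gripper_width: 0.242
```

```bash
python3 look.py c 280 130 110 110 225 130 100 150; python3 - <<'E'
from h import *
np.set_printoptions(precision=4,suppress=True)
s=telemetry.sense(); print(s['tcp_pos'],s['gripper_width']); S,T=capture("side"),capture("top")
g=s['tcp_pos']+s['ee_rot']@[0,0,.051]; tip=g+s['ee_rot']@[.066,0,.1143]; print(tip,project(S,tip),project(T,tip))
E
```

```text
top scale 3.6
side scale 3.96
[ 0.5456 -0.1794  0.3304] 0.24264859959361337
[ 0.6114 -0.1759  0.1651] [[278.9991 203.8153]] [[322.7909 184.1635]]
```

View pics/c.png

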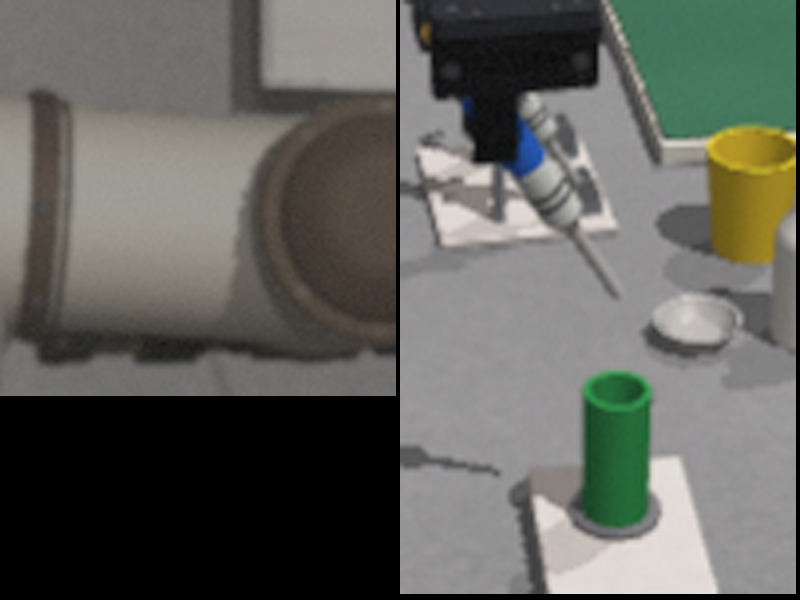

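drive_tool([
  [0.01, 0, 0.2, 0],
  [0.03, 0, 0.45, 0],
  [0.035, 0, 0.6, 0],
  [0.035, 0, 0.67, 0],
  [0.035, 0, 0.67, 0],
])

```text
time_s: 7.35
tcp_pos: [0.5505, -0.1783, 0.2501]
ee_rot: [[0.999, 0.053, -0.001], [0.053, -0.999, -0.0], [-0.001, 0.0, -1.0]]
wrist_force: [-0.4, 1.0, -0.7]
gripper_width: 0.247
```

drive_tool([
  [0.06, 0, 0, 0],
  [0.12, 0, 0, 0],
  [0.18, 0, 0, 0],
  [0.24, 0, 0, 0],
  [0.3, 0, 0, 0],
])

```text
time_s: 7.98
tcp_pos: [0.5847, -0.1773, 0.2509]
ee_rot: [[0.999, 0.052, -0.006], [0.052, -0.999, -0.0], [-0.006, -0.0, -1.0]]
wrist_force: [-6.0, -0.7, 3.2]
gripper_width: 0.244
```

```bash
python3 look.py d 280 130 110 110 225 130 100 150
```

```text
top scale 3.6
side scale 3.96
```

View pics/d.png

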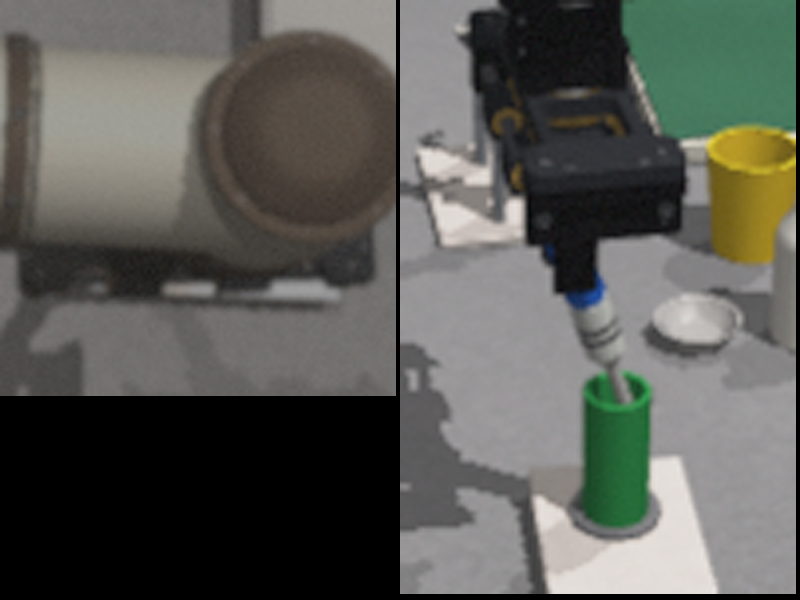

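drive_tool([
  [0.06, 0, 0, 0],
  [0.12, 0, 0, 0],
  [0.18, 0, 0, 0],
  [0.24, 0, 0, 0],
  [0.3, 0, 0, 0],
  [0.33, 0, 0, 0],
  [0.33, 0, 0, 0],
])

```text
time_s: 8.95
tcp_pos: [0.6264, -0.1749, 0.2501]
ee_rot: [[0.999, 0.052, 0.001], [0.052, -0.999, -0.0], [0.001, 0.0, -1.0]]
wrist_force: [-3.1, 0.1, 1.0]
gripper_width: 0.245
```

drive_tool([
  [-0.05, 0, 0, 0],
  [-0.1, 0.02, 0, 0],
  [-0.1, 0.02, 0, 0],
  [-0.1, 0.02, 0, 0],
])

```text
time_s: 9.45
tcp_pos: [0.6144, -0.178, 0.2505]
ee_rot: [[0.999, 0.052, 0.001], [0.052, -0.999, -0.0], [0.001, 0.0, -1.0]]
wrist_force: [-0.8, 0.6, -0.8]
gripper_width: 0.245
```

```bash
python3 - <<'E'
from h import *
np.set_printoptions(precision=4,suppress=True)
s=telemetry.sense(); print(s['tcp_pos'],s['wrist_force'],s['gripper_width']); S=capture("side"); cv2.imwrite("pics/e.png",cv2.resize(S["color"][130:280,225:325],(500,750))[:600])
g=s['tcp_pos']+s['ee_rot']@[0,0,.051]
for d in(0,.05,.07,.09): print(project(S,g-[0,0,d]))
E
```

```text
[ 0.6144 -0.178   0.2505] [-0.8437  0.5643 -0.7734] 0.24520010563243255
[[280.8128 189.9954]]
[[280.4664 210.5114]]
[[280.3303 218.4314]]
[[280.1956 226.1932]]
```

View pics/e.png

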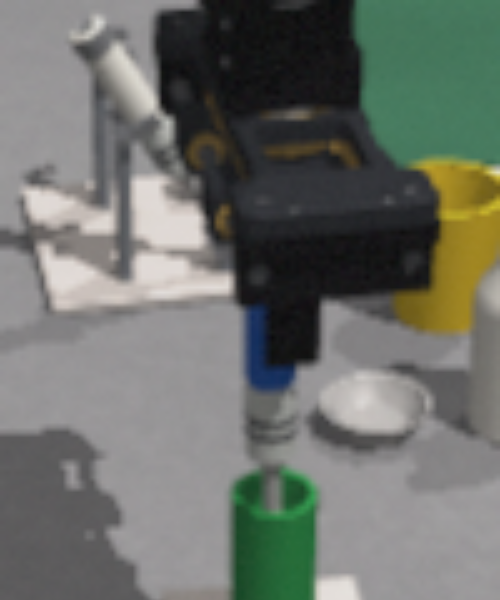

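drive_tool([
  [0.01, 0, 0.05, 0],
  [0.01, 0, 0.1, 0],
  [0.01, 0, 0.15, 0],
  [0.01, 0, 0.2, 0],
  [0.01, 0, 0.25, 0],
  [0.01, 0, 0.25, 0],
])

```text
time_s: 10.25
tcp_pos: [0.615, -0.1778, 0.2195]
ee_rot: [[0.999, 0.052, -0.001], [0.052, -0.999, 0.0], [-0.001, -0.0, -1.0]]
wrist_force: [0.6, 0.2, -0.7]
gripper_width: 0.247
```

drive_tool([
  [0, 0, 0.02, 0],
  [0, 0, 0.04, 0],
  [0, 0, 0.06, 0],
  [0, 0, 0.06, 0],
])

```text
time_s: 10.75
tcp_pos: [0.6152, -0.1778, 0.2128]
ee_rot: [[0.999, 0.052, -0.0], [0.052, -0.999, 0.0], [-0.0, -0.0, -1.0]]
wrist_force: [0.4, 0.3, 0.1]
gripper_width: 0.247
```

drive_tool([
  [0, 0, 0, 0],
  [0, 0, 0, 0],
  [0, 0, 0, 0],
], fingers=45)

```text
time_s: 11.12
tcp_pos: [0.6154, -0.1779, 0.2133]
ee_rot: [[0.999, 0.052, 0.0], [0.052, -0.999, -0.0], [0.0, 0.0, -1.0]]
wrist_force: [0.5, -0.7, 0.0]
gripper_width: 0.479
```

drive_tool([
  [0, 0, -0.3, 0],
  [0, 0, -0.7, 0],
  [0, 0, -0.9, 0],
  [0, 0, -0.9, 0],
])

```text
time_s: 11.62
tcp_pos: [0.616, -0.178, 0.3238]
ee_rot: [[0.999, 0.052, 0.006], [0.052, -0.999, -0.001], [0.006, 0.001, -1.0]]
wrist_force: [-0.1, 0.0, -1.2]
gripper_width: 0.517
```

```bash
python3 - <<'E'
from h import *
np.set_printoptions(precision=4,suppress=True)
s=telemetry.sense(); print(s['tcp_pos']); S=capture("side"); cv2.imwrite("pics/f.png",cv2.resize(S["color"][160:320,225:325],(375,600)))
print(s['ee_rot'][0],[project(S,(.612,-.1762,z)) for z in(.191,.105)])
k=max(comps(cv2.inRange(hsv(S),(105,120,50),(130,255,255)),(250,150,310,240)),key=lambda k:k[0]); print(k[:3])
E
```

```text
[ 0.616  -0.178   0.3238]
[0.9986 0.0523 0.0056] [array([[279.4558, 193.2001]]), array([[278.9236, 227.5361]])]
(np.int32(183), array([279.08, 213.18]), array([275, 203,  10,  21], dtype=int32))
```

View pics/f.png

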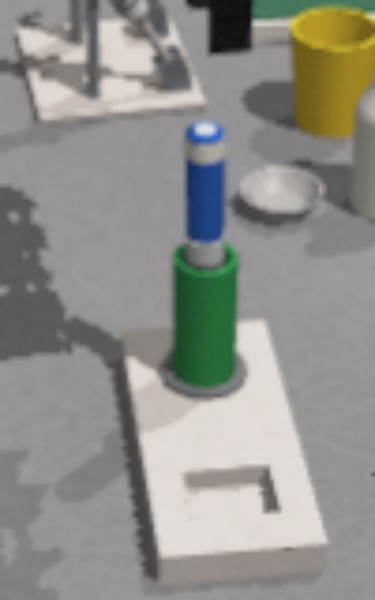

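drive_tool([
  [-0.25, -0.2, 0, 0],
  [-0.5, -0.43, 0, 0],
  [-0.72, -0.61, 0, 0],
], fingers=40)

```text
time_s: 12.05
tcp_pos: [0.5234, -0.1085, 0.319]
ee_rot: [[0.999, 0.052, -0.004], [0.052, -0.999, 0.0], [-0.004, -0.0, -1.0]]
wrist_force: [0.3, 0.4, 0.3]
gripper_width: 0.461
```

drive_tool([
  [-0.3, -0.25, 0, 0.04],
  [-0.6, -0.5, 0, 0.085],
  [-0.72, -0.61, 0, 0.085],
  [-0.72, -0.61, 0, 0.085],
])

```text
time_s: 12.55
tcp_pos: [0.4336, -0.0402, 0.3201]
ee_rot: [[0.993, -0.116, -0.002], [-0.116, -0.993, -0.0], [-0.002, 0.0, -1.0]]
wrist_force: [0.7, 0.3, 0.1]
gripper_width: 0.463
```

```bash
python3 - <<'E'
from h import *
np.set_printoptions(precision=4,suppress=True)
s=telemetry.sense(); print(s['tcp_pos'],s['ee_rot'][0],s['time_s']); S,T=capture("side"),capture("top")
a=np.radians(-6.7); R=np.array([[np.cos(a),-np.sin(a),0],[np.sin(a),np.cos(a),0],[0,0,1]]); b=np.array([.4355,-.0405,0])
L=np.array([[-15,-6,44],[15,-6,44],[15,-6,14],[-15,-6,14],[-22,-17,0],[22,-17,0],[22,-17,14],[-22,-17,14]])*1e-3
print(project(S,b+L@R.T))
k=max(comps(cv2.inRange(hsv(S),(20,120,60),(35,255,255)),(180,220,220,245)),key=lambda k:k[0])[3]; ys,xs=np.nonzero(k)
print([(y,xs[ys==y].min(),xs[ys==y].max()) for y in np.unique(ys)])
E
```

```text
[ 0.4336 -0.0402  0.3201] [ 0.9933 -0.1157 -0.002 ] 12.55
[[191.4826 223.7033]
 [203.8401 223.5955]
 [204.6641 233.7414]
 [192.4673 233.8407]
 [189.5799 241.1428]
 [207.4997 241.0048]
 [207.1326 236.3408]
 [189.1024 236.4844]]
[(np.int64(230), np.int64(193), np.int64(209)), (np.int64(231), np.int64(193), np.int64(209)), (np.int64(232), np.int64(193), np.int64(209)), (np.int64(233), np.int64(192), np.int64(209)), (np.int64(234), np.int64(191), np.int64(209)), (np.int64(235), np.int64(191), np.int64(209)), (np.int64(236), np.int64(191), np.int64(209)), (np.int64(237), np.int64(191), np.int64(209)), (np.int64(238), np.int64(191), np.int64(208)), (np.int64(239), np.int64(191), np.int64(208)), (np.int64(240), np.int64(191), np.int64(208)), (np.int64(241), np.int64(203), np.int64(208))]
```

drive_tool([
  [0.025, 0, 0.25, 0],
  [0.025, 0, 0.6, 0],
  [0.025, 0, 0.97, 0],
])

```text
time_s: 13.02
tcp_pos: [0.4388, -0.0416, 0.2031]
ee_rot: [[0.993, -0.119, 0.0], [-0.119, -0.993, -0.0], [0.0, -0.0, -1.0]]
wrist_force: [0.4, 0.6, -0.1]
gripper_width: 0.459
```

drive_tool([
  [0, 0, 0.35, 0],
  [0, 0, 0.65, 0],
  [0, 0, 0.85, 0],
  [0, 0, 0.95, 0],
  [0, 0, 0.95, 0],
])

```text
time_s: 13.65
tcp_pos: [0.4381, -0.0414, 0.0898]
ee_rot: [[0.993, -0.118, -0.002], [-0.118, -0.993, -0.001], [-0.002, 0.001, -1.0]]
wrist_force: [0.2, 0.5, 0.4]
gripper_width: 0.453
```

drive_tool([
  [0, 0, 0, 0],
  [0, 0, 0, 0],
  [0, 0, 0, 0],
  [0, 0, 0, 0],
  [0, 0, 0, 0],
], fingers=0)

```text
time_s: 14.28
tcp_pos: [0.4383, -0.0409, 0.0912]
ee_rot: [[0.993, -0.117, 0.001], [-0.117, -0.993, 0.0], [0.001, -0.0, -1.0]]
wrist_force: [-1.4, -0.0, 6.2]
gripper_width: 0.134
```

drive_tool([
  [0, 0, 0, 0],
  [0, 0, 0, 0],
  [0, 0, 0, 0],
], fingers=50)

```text
time_s: 14.65
tcp_pos: [0.4379, -0.0411, 0.0905]
ee_rot: [[0.993, -0.118, -0.0], [-0.118, -0.993, -0.0], [-0.0, 0.0, -1.0]]
wrist_force: [-0.0, -0.7, -0.2]
gripper_width: 0.39
```

drive_tool([
  [0, 0, -0.2, 0],
  [0, 0, -0.45, 0],
  [0, 0, -0.5, 0],
  [0, 0, -0.5, 0],
])

```text
time_s: 15.15
tcp_pos: [0.4378, -0.041, 0.1505]
ee_rot: [[0.993, -0.118, 0.0], [-0.118, -0.993, 0.0], [0.0, -0.0, -1.0]]
wrist_force: [0.1, 0.2, -0.5]
gripper_width: 0.573
```

```bash
python3 - <<'E'
from h import *
np.set_printoptions(precision=4,suppress=True)
s=telemetry.sense(); print(s['tcp_pos'],s['ee_rot'][0],s['joints'])
T=capture("top");S=capture("side"); cv2.imwrite("pics/g.png",S["color"])
k=max(comps(cv2.inRange(hsv(S),(20,120,60),(35,255,255)),(180,220,220,245)),key=lambda k:k[0]); print(k[:3])
E
```

```text
[ 0.4378 -0.041   0.1505] [ 0.993  -0.1178  0.0001] [ 15.945   13.9899 -35.6511  -0.0214 -40.3463  67.304 ]
(np.int32(159), array([200.06, 236.3 ]), array([191, 230,  19,  12], dtype=int32))
```

drive_tool([
  [0, 0, 0, 0.09],
  [0, 0, 0, 0.18],
  [0, 0, 0, 0.27],
  [0, 0, 0, 0.36],
  [0, 0, 0, 0.45],
  [0, 0, 0, 0.54],
  [0, 0, 0, 0.63],
  [0, 0, 0, 0.72],
  [0, 0, 0, 0.785],
  [0, 0, 0, 0.785],
])

```text
time_s: 16.5
tcp_pos: [0.4376, -0.0412, 0.1497]
ee_rot: [[-0.115, -0.993, -0.002], [-0.993, 0.115, -0.001], [0.001, 0.002, -1.0]]
wrist_force: [0.1, -0.3, 0.2]
gripper_width: 0.576
```

drive_tool([
  [0, 0, 0.2, 0],
  [0, 0, 0.4, 0],
  [0, 0, 0.5, 0],
  [0, 0, 0.5, 0],
])

```text
time_s: 17.0
tcp_pos: [0.4376, -0.0411, 0.0898]
ee_rot: [[-0.116, -0.993, -0.002], [-0.993, 0.116, -0.001], [0.001, 0.002, -1.0]]
wrist_force: [0.0, 0.6, 0.2]
gripper_width: 0.574
```

drive_tool([
  [0, 0, 0, 0],
  [0, 0, 0, 0],
  [0, 0, 0, 0],
  [0, 0, 0, 0],
  [0, 0, 0, 0],
], fingers=0)

```text
time_s: 17.62
tcp_pos: [0.4384, -0.0409, 0.0912]
ee_rot: [[-0.116, -0.993, 0.001], [-0.993, 0.116, 0.0], [-0.0, -0.001, -1.0]]
wrist_force: [-1.3, 0.9, 5.8]
gripper_width: 0.345
```

drive_tool([
  [0, 0, -0.15, 0],
  [0, 0, -0.4, 0],
  [0, 0, -0.65, 0],
  [0, 0, -0.65, 0],
])

```text
time_s: 18.12
tcp_pos: [0.4391, -0.0408, 0.1704]
ee_rot: [[-0.117, -0.993, 0.005], [-0.993, 0.117, 0.001], [-0.002, -0.005, -1.0]]
wrist_force: [-0.1, -0.5, -1.0]
gripper_width: 0.345
```

drive_tool([
  [0.2, 0, 0, 0],
  [0.55, 0, 0, 0],
  [0.91, 0, 0, 0],
])

```text
time_s: 18.5
tcp_pos: [0.4244, -0.1503, 0.1674]
ee_rot: [[-0.116, -0.993, -0.002], [-0.993, 0.116, 0.0], [-0.0, 0.002, -1.0]]
wrist_force: [1.7, 1.2, 0.5]
gripper_width: 0.342
```

drive_tool([
  [0.36, 0, 0, 0],
  [0.7, 0, 0, 0],
  [0.91, 0, 0, 0],
  [0.91, 0, 0, 0],
])

```text
time_s: 19.0
tcp_pos: [0.4115, -0.2589, 0.167]
ee_rot: [[-0.12, -0.993, -0.003], [-0.993, 0.12, 0.001], [-0.001, 0.003, -1.0]]
wrist_force: [-0.6, -0.6, -1.7]
gripper_width: 0.343
```

drive_tool([
  [0, -0.2, 0, 0],
  [0, -0.5, 0, 0],
  [0, -0.825, 0, 0],
])

```text
time_s: 19.38
tcp_pos: [0.5113, -0.2684, 0.1677]
ee_rot: [[-0.116, -0.993, -0.002], [-0.993, 0.116, 0.001], [-0.001, 0.002, -1.0]]
wrist_force: [0.6, 0.1, -1.2]
gripper_width: 0.341
```

drive_tool([
  [0, -0.33, 0, -0.049],
  [0, -0.65, 0, -0.049],
  [0, -0.825, 0, -0.049],
  [0, -0.825, 0, -0.049],
  [0, -0.825, 0, -0.049],
])

```text
time_s: 20.0
tcp_pos: [0.6082, -0.2801, 0.1676]
ee_rot: [[-0.019, -1.0, -0.003], [-1.0, 0.019, 0.001], [-0.001, 0.003, -1.0]]
wrist_force: [0.2, -0.6, -0.6]
gripper_width: 0.342
```

drive_tool([
  [0, 0, 0.15, 0],
  [0, 0, 0.3, 0],
  [0, 0, 0.4, 0],
  [0, 0, 0.4, 0],
  [0, 0, 0.4, 0],
])

```text
time_s: 20.62
tcp_pos: [0.6096, -0.2812, 0.1209]
ee_rot: [[-0.019, -1.0, 0.001], [-1.0, 0.019, -0.0], [0.0, -0.001, -1.0]]
wrist_force: [0.7, -0.4, -0.1]
gripper_width: 0.341
```

```bash
python3 - <<'E'
from h import *
np.set_printoptions(precision=2,suppress=True)
s=telemetry.sense(); p=s['tcp_pos'];R=s['ee_rot']; print(p*1e3); S=capture("side"); s0=cv2.imread("pics/g.png")
yaw=np.arctan2(R[1,0],R[0,0])+np.pi/2; print(np.degrees(yaw))
rot=lambda a:np.array([[np.cos(a),-np.sin(a),0],[np.sin(a),np.cos(a),0],[0,0,1]])
b=p-[0,0,.0895]; L=np.array([[-22,-17,0],[22,-17,0],[22,-17,14],[-22,-17,14]])*1e-3
B=project(S,b+L@rot(yaw).T); print("block front",B)
a=np.radians(-1); D=np.array([.6102,-.2287,0]); 
Q=np.array([[-24,-33.5,20],[24,-33.5,20],[24,-71.5,20],[-24,-71.5,20]])*1e-3; C=np.array([[-45,100,20],[45,100,20],[45,-100,20],[-45,-100,20]])*1e-3
q=project(S,D+Q@rot(a).T); c=project(S,D+C@rot(a).T); print("recess",q,"dock",c)
k=max(comps(cv2.inRange(hsv(S),(20,120,60),(35,255,255)),(255,240,320,310)),key=lambda k:k[0]); ys,xs=np.nonzero(k[3]); print(k[0],[(y,xs[ys==y].min(),xs[ys==y].max()) for y in np.unique(ys)])
def draw(im,x,y,w,h,f,polys):
    z=cv2.resize(im[y:y+h,x:x+w],None,fx=f,fy=f,interpolation=cv2.INTER_NEAREST)
    for P in polys: cv2.polylines(z,[np.round((P-[x,y]+.5)*f).astype(np.int32)],True,(0,0,255),1)
    return z
cv2.imwrite("pics/i.png",np.hstack([draw(S["color"],250,235,66,83,6,[B]),draw(s0,250,235,66,83,6,[q,c])]))
E
```

```text
[ 609.56 -281.24  120.93]
-1.0804250281421561
block front [[275.83 292.37]
 [297.34 290.66]
 [297.58 285.43]
 [275.91 287.13]]
recess [[272.39 284.93]
 [295.02 283.15]
 [298.15 295.45]
 [274.81 297.35]] dock [[256.   247.46]
 [294.25 244.74]
 [311.02 304.3 ]
 [266.19 308.04]]
205 [(np.int64(281), np.int64(275), np.int64(296)), (np.int64(282), np.int64(275), np.int64(296)), (np.int64(283), np.int64(276), np.int64(296)), (np.int64(284), np.int64(275), np.int64(297)), (np.int64(285), np.int64(276), np.int64(297)), (np.int64(286), np.int64(276), np.int64(297)), (np.int64(287), np.int64(276), np.int64(297)), (np.int64(288), np.int64(276), np.int64(297)), (np.int64(289), np.int64(276), np.int64(297)), (np.int64(290), np.int64(276), np.int64(297)), (np.int64(291), np.int64(277), np.int64(297)), (np.int64(292), np.int64(277), np.int64(289))]
```

View pics/i.png

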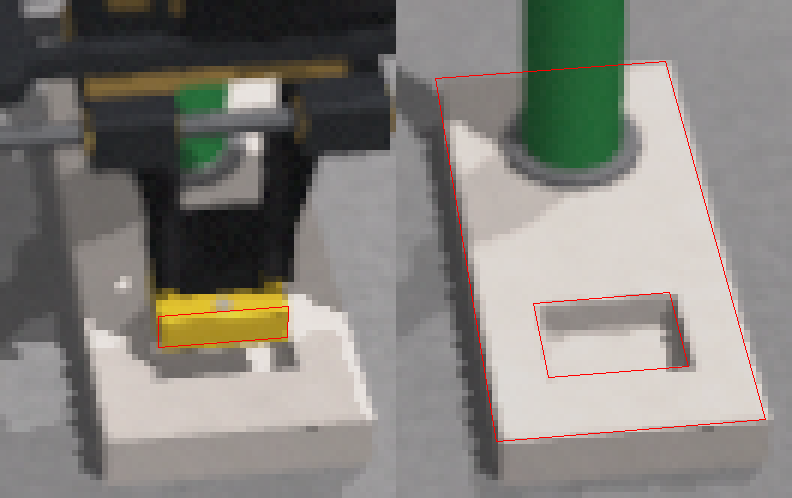

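drive_tool([
  [0, -0.004, 0.04, 0],
  [0, -0.004, 0.08, 0],
  [0, -0.004, 0.12, 0],
  [0, -0.004, 0.15, 0],
  [0, -0.004, 0.15, 0],
])

```text
time_s: 21.3
tcp_pos: [0.6095, -0.281, 0.1021]
ee_rot: [[-0.019, -1.0, -0.001], [-1.0, 0.019, 0.0], [-0.0, 0.001, -1.0]]
wrist_force: [-0.3, -0.5, -1.0]
gripper_width: 0.342
```

drive_tool([
  [0, 0, 0.015, 0],
  [0, 0, 0.03, 0],
  [0, 0, 0.045, 0],
  [0, 0, 0.06, 0],
  [0, 0, 0.06, 0],
])

```text
time_s: 21.92
tcp_pos: [0.6097, -0.2811, 0.0973]
ee_rot: [[-0.018, -1.0, 0.0], [-1.0, 0.018, -0.001], [0.001, -0.0, -1.0]]
wrist_force: [-3.6, 1.6, 6.9]
gripper_width: 0.339
```

drive_tool([
  [0, 0, 0, 0],
  [0, 0, 0, 0],
  [0, 0, 0, 0],
], fingers=50)

```text
time_s: 22.3
tcp_pos: [0.6097, -0.2811, 0.0951]
ee_rot: [[-0.019, -1.0, -0.0], [-1.0, 0.019, 0.0], [-0.0, 0.0, -1.0]]
wrist_force: [0.7, -0.4, -0.3]
gripper_width: 0.549
```

drive_tool([
  [0, 0, -0.2, 0],
  [0, 0, -0.5, 0],
  [0, 0, -0.9, 0],
  [0, 0, -1, 0],
  [0, 0, -1, 0],
])

```text
time_s: 22.92
tcp_pos: [0.6098, -0.281, 0.216]
ee_rot: [[-0.019, -1.0, 0.002], [-1.0, 0.019, 0.0], [-0.0, -0.002, -1.0]]
wrist_force: [-0.5, -0.3, -0.2]
gripper_width: 0.576
```

drive_tool([
  [0, 0.5, -0.2, 0],
  [0, 1, -0.3, 0],
  [0, 1, -0.3, 0],
])

```text
time_s: 23.3
tcp_pos: [0.4854, -0.2783, 0.2505]
ee_rot: [[-0.021, -1.0, -0.004], [-1.0, 0.021, 0.002], [-0.002, 0.004, -1.0]]
wrist_force: [0.2, -1.0, 0.0]
gripper_width: 0.575
```

drive_tool([
  [0, 0.5, 0, 0],
  [0, 1, 0, 0],
  [0, 1, 0, 0],
  [0, 1, 0, 0],
])

```text
time_s: 23.8
tcp_pos: [0.3706, -0.2767, 0.251]
ee_rot: [[-0.019, -1.0, -0.0], [-1.0, 0.019, -0.0], [0.0, 0.0, -1.0]]
wrist_force: [-0.2, 0.1, 0.4]
gripper_width: 0.573
```

```bash
python3 - <<'E'
from h import *
np.set_printoptions(precision=2,suppress=True)
s=telemetry.sense(); print(s['tcp_pos'],s['time_s']); S,T=capture("side"),capture("top"); cv2.imwrite("pics/jt.png",T["color"])
rot=lambda a:np.array([[np.cos(a),-np.sin(a),0],[np.sin(a),np.cos(a),0],[0,0,1]]); D=np.array([.6102,-.2287,0])
E=np.array([[-22,-35.5,20],[22,-35.5,20],[22,-69.5,20],[-22,-69.5,20]])*1e-3; q=project(S,D+E@rot(np.radians(-1)).T); print(q)
z=lambda im,x,y,w,h,W,H:cv2.resize(im[y:y+h,x:x+w],(W,H),interpolation=cv2.INTER_CUBIC)
cv2.imwrite("pics/j.png",np.hstack([z(S["color"],250,185,66,132,300,600),np.vstack([z(T["color"],285,160,100,60,500,300),z(S["color"],140,110,220,132,500,300)])]))
E
```

```text
[ 0.37 -0.28  0.25] 23.8
[[273.46 285.49]
 [294.24 283.85]
 [297.01 294.86]
 [275.65 296.59]]
```

View pics/j.png

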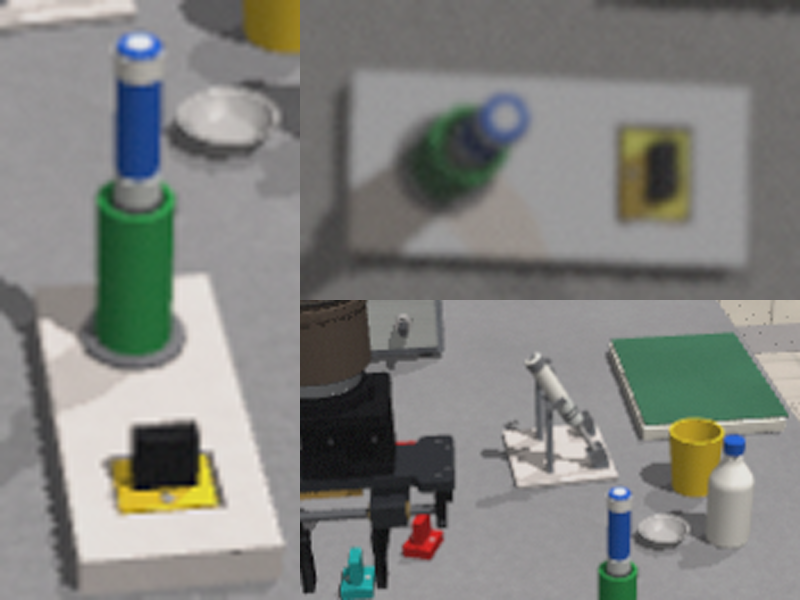

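The last views show the probe fully down in the holder and the block flush in the recess. The bystanders and look-alikes are where they were, and the gripper is clear, so I am handing in.

```bash
python3 -c "
from station import order; print(order.finish_job())"
```

```text
the job is handed in; nothing more can be done
None
```

I put both pieces of the kit on the docking base, probe first and then the block, and handed the job in at about 24 s of the 58 s allowed.

- **Probe:** I lifted the blue-handled probe from the rest and lowered its tip into the green holder. I turned it upright against the holder's inner wall, lowered it and let it go. The last side view shows it upright. Its top is about 1 px from where a fully seated probe should appear. I did not measure the tip on the floor directly.
- **Block:** I first gripped the yellow block across its 12 mm rib and let it go again without lifting it, because the gripper body would have hit the probe at the dock. I gripped it again along the 30 mm of the rib and lowered it into the recess, with about 7 N on contact. The heights put its underside at about 6.1 mm, against 6 mm for the recess floor. Both views show it flush inside the recess.
- **Other things:** In the last views the white probe, cup, bottle, dish and the red and turquoise blocks look unmoved. The jar and screwdriver were not checked in the last pictures, but the arm did not go low near them.

Two readings disagreed:
- **Triangulation:** Points I picked by hand missed by 5 to 7 mm between the two views. I set positions from the top view and checked them against the fingers and tip in the side view, where they agreed to about 1 px (around 2 mm).
- **Grip:** The probe slid about 5 mm sideways in the pads while it was being turned upright. I corrected for that before lowering it.

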